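Find the loose hold-down bolt and hold its cap open

ROBOT

A 6-joint arm with a two-finger parallel gripper is mounted at the origin on the work surface. World frame = base frame: x ahead of the robot, y to its left, z up, the work surface at z = 0. Lengths are in mm, angles in rad, forces in N, time in s.
With the tool pointing down it reaches from about 300 to 775 mm from the base axis. Payload 14.6 kg.
Tool frame: the origin (TCP) lies on the mounting face of the last link; the fingertips stand 199 mm ahead of it and the grasp point (between the pads) lies 180 mm ahead of it; z points along the fingers, y is the line along which they close (so a half turn about z gives the same grasp; the last joint's range is limited). The gripper opens to 94 mm and grips with 3 to 60 N. Pads are 16 mm wide; open, the fingers measure 119 mm over their backs; the gripper's body (75 mm by 177 mm) begins 78 mm behind the grasp point.
Start: joints at [-1.265, 0.3, 1.521, -0, 1.321, -0.067], TCP at [200.316, -512.215, 404.646] pointing down, gripper open.
Joint ranges: [-3.03, 3.03], [-0.79, 2.21], [0.23, 2.52], [-1.04, 4.18], [0, 3.07], [-2.55, 2.55]. Speed limits (rad/s): [2.22, 2.22, 2.57, 3.14, 3.14, 3.14].

INTERFACE

Orientations are given as [roll, pitch, yaw] about the fixed x, y, z axes, in that order (R = Rz(yaw) Ry(pitch) Rx(roll)).
In Python, from cell import manip gives the robot as it stands. The module is installed in compiled form; this text tells all that it offers.
- The arm moves only by the shell command python3 -m creep 'ROWS' [FORCE]. ROWS is a JSON object of lists of equal length, an entry for each row: "slide": the shift along the world's x, y, z in cm, a list of three; "turn": the turn about the world's z in rad; "claw": the opening, from 0 (shut) to 1 (fully open). A call has 1 to 8 rows; each row shifts and turns the commanded pose from where the row before left it; what a row does not reach is not made up. A row lasts 1/8 s, in which the tool goes at most 62.5 mm and 10.7 degrees, less where a joint would pass 70% of its speed; a pose out of reach is approached as far as the arm can. A call with a gripper value outside its range is refused whole. The fingers move at their own pace and stop on an object; FORCE is the grip in N (left out, the last holds). Time passes only in rows, so rows that do not move let the fingers close. It gives the time, the measured TCP pose, the force, the opening and the grip force at its end, in the units of the state.
- manip.read_state(): the state, without advancing time (a new reading comes with each control period).
- manip.camera(name): name is "scene" or "side" or "wrist"; returns (picture, depth): 384x512x3 uint8, red, green, blue; 384x512 float32, mm along the optical axis (not along the pixel's ray), 0 where there is no reading.
- manip.calibration(name): a dict with "intrinsics" (3x3 intrinsics, pixels), "k1" (the pictures are not rectified: a ray, as slopes to the right and down, at radius r is drawn at 1 + k1 r^2 times it, then the intrinsics apply), "pose" (4x4, takes a point from camera to world coordinates). Camera axes: x right, y up, looking along -z (the intrinsics and any distortion apply to the point x, -y, -z); pixel columns grow to the right and rows downward; lengths in mm; the calibration is good to about 2 mm. A picture is of the moment at which its call begins: read the wrist's pose just before it. calibration takes no time and is no camera call; for the wrist camera it gives the pose at the moment of the call.
- manip.sign_off(): hands the job in; it is judged then, once.
Trained networks look in the newest picture that a camera, given by its name, has taken for a name from the list of things; names that differ only in an ending like _2 or _b are one class to them, and where a whole thing is asked for, a point or a joint stands for the part that bears it (a point fixed in the world has none). Each returns a list of dicts, best first, with "score" (0 to 1); they miss things now and then, are a little off and sometimes report something else, mostly with a low value. They report only what shows in the picture. A call takes as long as a camera call. They do not tell look-alikes from the thing itself.
- manip.cut_out(query, camera): "mask" (384x512 bool, what is visible of it) and "position" ([column, row] in pixels, amid what is visible of it).
The state is a dict: "clock": time; "joints": joint angles; "qd": joint speeds; "effort": joint torques, N m; "eef_pos": TCP position; "eef_rot": TCP orientation; "wrist_force": force on the tool from outside, world axes, zero at the start; "moment": the same for the moment, N m; "finger_gap": finger opening in mm; "finger_force": force on a finger pad.
Only numpy, scipy, OpenCV 4.12 (cv2) and the standard library are available. Lean on these libraries where they do the work, as an engineer would, in place of code of your own. Each camera call takes 0.05 s, during which the arm holds its last target. There are 200 camera calls.

TASK

One of the three hold-down bolts of this optical bench has worked loose: tap the three bolt heads firmly from above with the fingers, one after another from left to right as seen from the robot, to find the one that sinks. Then take the cap of that bolt by its thumb disc, swing it up about 45 degrees, and finish while still holding it there, so that a colleague can reach the bolt. Leave the other two caps shut and the things standing around where they are.

Things in the scene. Friction and masses are not known exactly. Their poses are not given: they have to be found in the camera images.
- bolt_top_left (a point): Centre of the flat top of the steel bolt head of the anchor on the left (+y) as the robot looks along +x. Head 20 mm in diameter; it stands up through a 30 x 30 mm window in the cap, its top 14 mm above the cap's top face, at height 60 mm while not sunk. x points from the cap's hinge towards its thumb disc.
- bolt_left (a joint): How far the bolt of the left anchor has sunk straight down, m: 0 at the start for all three. A tight bolt stays put (under 1 mm); the one loose bolt slides down 6 mm when its head is pressed with more than about 2 N, and stays sunk. All look alike before; which one is loose changes from run to run.
- cap_grip_left (a point): Centre of the aluminium thumb disc on the cap of the left anchor, the place to grip: a round disc on edge, 26 mm in diameter, 14 mm thick along the point's y (pinch it across y from above), 26 mm above the cap's top face, at height 72 mm when shut. The point turns with the cap. Shut, it lies 45 mm from the bolt axis along x, away from the hinge; a 14 mm (x) by 10 mm (y) stem joins it to the cap. Being round, the disc can turn between upright fingers as the cap swings.
- cap_hinge_left (a point): Middle of the hinge axis of the cap of the left anchor, at height 43 mm; the axis runs along the point's y, x points to the bolt (50 mm away) and to the thumb disc (95 mm along x and 29 mm above the axis when the cap is shut). The cap is a plate 110 x 60 x 6 mm, 110 to 180 g, on a fixed black block 130 x 60 x 40 mm.
- cap_left (a joint): Opening angle of the cap of the left anchor, rad: 0 shut and flat, grows as the disc end swings up and back towards the hinge (near the robot), stops at 1.2. Weight and a weak spring shut it when let go; it takes about 1.5 N at the disc to hold.
- bolt_top_middle (a point): Centre of the flat top of the steel bolt head of the anchor in the middle as the robot looks along +x. Head 20 mm in diameter; it stands up through a 30 x 30 mm window in the cap, its top 14 mm above the cap's top face, at height 60 mm while not sunk. x points from the cap's hinge towards its thumb disc.
- bolt_middle (a joint): How far the bolt of the middle anchor has sunk straight down, m: 0 at the start for all three. A tight bolt stays put (under 1 mm); the one loose bolt slides down 6 mm when its head is pressed with more than about 2 N, and stays sunk. All look alike before; which one is loose changes from run to run.
- cap_grip_middle (a point): Centre of the aluminium thumb disc on the cap of the middle anchor, the place to grip: a round disc on edge, 26 mm in diameter, 14 mm thick along the point's y (pinch it across y from above), 26 mm above the cap's top face, at height 72 mm when shut. The point turns with the cap. Shut, it lies 45 mm from the bolt axis along x, away from the hinge; a 14 mm (x) by 10 mm (y) stem joins it to the cap. Being round, the disc can turn between upright fingers as the cap swings.
- cap_hinge_middle (a point): Middle of the hinge axis of the cap of the middle anchor, at height 43 mm; the axis runs along the point's y, x points to the bolt (50 mm away) and to the thumb disc (95 mm along x and 29 mm above the axis when the cap is shut). The cap is a plate 110 x 60 x 6 mm, 110 to 180 g, on a fixed black block 130 x 60 x 40 mm.
- cap_middle (a joint): Opening angle of the cap of the middle anchor, rad: 0 shut and flat, grows as the disc end swings up and back towards the hinge (near the robot), stops at 1.2. Weight and a weak spring shut it when let go; it takes about 1.5 N at the disc to hold.
- bolt_top_right (a point): Centre of the flat top of the steel bolt head of the anchor on the right (-y) as the robot looks along +x. Head 20 mm in diameter; it stands up through a 30 x 30 mm window in the cap, its top 14 mm above the cap's top face, at height 60 mm while not sunk. x points from the cap's hinge towards its thumb disc.
- bolt_right (a joint): How far the bolt of the right anchor has sunk straight down, m: 0 at the start for all three. A tight bolt stays put (under 1 mm); the one loose bolt slides down 6 mm when its head is pressed with more than about 2 N, and stays sunk. All look alike before; which one is loose changes from run to run.
- cap_grip_right (a point): Centre of the aluminium thumb disc on the cap of the right anchor, the place to grip: a round disc on edge, 26 mm in diameter, 14 mm thick along the point's y (pinch it across y from above), 26 mm above the cap's top face, at height 72 mm when shut. The point turns with the cap. Shut, it lies 45 mm from the bolt axis along x, away from the hinge; a 14 mm (x) by 10 mm (y) stem joins it to the cap. Being round, the disc can turn between upright fingers as the cap swings.
- cap_hinge_right (a point): Middle of the hinge axis of the cap of the right anchor, at height 43 mm; the axis runs along the point's y, x points to the bolt (50 mm away) and to the thumb disc (95 mm along x and 29 mm above the axis when the cap is shut). The cap is a plate 110 x 60 x 6 mm, 110 to 180 g, on a fixed black block 130 x 60 x 40 mm.
- cap_right (a joint): Opening angle of the cap of the right anchor, rad: 0 shut and flat, grows as the disc end swings up and back towards the hinge (near the robot), stops at 1.2. Weight and a weak spring shut it when let go; it takes about 1.5 N at the disc to hold.
- driver: Bystander, to be left where it stands: a lying screwdriver, 150 mm long; origin at mid-length, underside.
- dish: Bystander, to be left where it stands: a glass dish, 60 mm across, 18 mm high; origin at the centre of its underside.
- lens_ring: Bystander, to be left where it stands: a black lens ring, 38 mm across, 14 mm high; origin at the centre of its underside.
- resist: Bystander, to be left where it stands: an amber bottle, 60 mm across, 120 mm tall; origin at the centre of its underside.
- beaker: Bystander, to be left where it stands: a glass beaker, 64 mm across, 85 mm tall; origin at the centre of its underside.
- wafer_can: Bystander, to be left where it stands: a white round wafer can, 90 mm across, 40 mm high; origin at the centre of its underside.
- post: Bystander, to be left where it stands: a steel optics post on a 32 mm foot, 70 mm tall; origin at the centre of its underside.
Mind the look-alikes: they are no part of the job. Leave any blue look-alike of the part that bears bolt_top_left alone. Leave any purple look-alike of the part that bears bolt_top_middle alone.

How it is judged (in metres and radians):
On the way, in this order (a step that is already met when the one before it is completed fails the run):
1. the left bolt head is tapped with the fingers, with more than 2.5 N (contact force between bolt_left and the fingers above 2.5 N).
2. the middle bolt head is tapped with the fingers, with more than 2.5 N (contact force between bolt_middle and the fingers above 2.5 N).
3. the right bolt head is tapped with the fingers, with more than 2.5 N (contact force between bolt_right and the fingers above 2.5 N).
At the end, for the whole second after the job is handed in: The cap of the bolt that sank (over 4 mm) is still, open between 0.6 and 1.0 rad (34 to 57 degrees), held by the fingers (contact over 0.5 N); the other two caps are shut (under 0.1 rad) (((value of joint bolt_left above 0.004 m and value of joint cap_left between 0.6 and 1 rad and velocity of joint cap_left between -0.1 and 0.1 rad/s and contact force between cap_left and the fingers above 0.5 N and value of joint each of cap_middle, cap_right below 0.1 rad) or (value of joint bolt_middle above 0.004 m and value of joint cap_middle between 0.6 and 1 rad and velocity of joint cap_middle between -0.1 and 0.1 rad/s and contact force between cap_middle and the fingers above 0.5 N and value of joint each of cap_left, cap_right below 0.1 rad) or (value of joint bolt_right above 0.004 m and value of joint cap_right between 0.6 and 1 rad and velocity of joint cap_right between -0.1 and 0.1 rad/s and contact force between cap_right and the fingers above 0.5 N and value of joint each of cap_left, cap_middle below 0.1 rad))); the arm keeps its last pose, push and grip.
It fails at once if the cap of a bolt that has not given way is lifted (over 0.15 rad) ((value of joint cap_left above 0.15 rad and value of joint bolt_left below 0.003 m) or (value of joint cap_middle above 0.15 rad and value of joint bolt_middle below 0.003 m) or (value of joint cap_right above 0.15 rad and value of joint bolt_right below 0.003 m)).
It fails at once if a bystander is shoved over 30 mm or knocked over (distance of any of driver, dish, lens_ring, resist, beaker, wafer_can, post from where it was at the start of the episode above 0.03 m or angle between any of resist, beaker, post's own z axis and vertical above 0.5 rad).
It also fails if it takes over 48 s, if anything falls off the work surface, if the arm or the gripper's body presses on something with over 40 N, if the wrist force passes 120 N, or if a joint passes its speed limit or range.

## Working session

There is one attempt and no reset: what is moved stays moved. The work goes in short steps, Python scripts to look and compute and a shell command to move; the robot and the scene stay as the last step left them, time stands still between calls to the robot, and variables do not carry over. Pictures are saved under pics/ and viewed, at most 10 in all, crops included, and the job is handed in when it is done.

```bash
mkdir -p pics; cat > h.py <<'E'
import numpy as np, cv2
from cell import manip
def world(cam,col,row,depth,cal=None):
    c=cal or manip.calibration(cam); K=np.array(c["intrinsics"],float); T=np.array(c["pose"])
    u=cv2.undistortPoints(np.array([[[col,row]]],float),K,np.array([c["k1"],0,0,0],float))[0,0]
    # depth along axis
    p=np.array([u[0]*depth,-u[1]*depth,-depth,1]); return (T@p)[:3]
def onplane(cam,col,row,z,cal=None):
    a=world(cam,col,row,1.,cal); b=world(cam,col,row,1000.,cal); t=(z-a[2])/(b[2]-a[2]); return a+t*(b-a)
E
python3 - <<'E'
from h import *
ims=[]
for n in("scene","side","wrist"):
    p,d=manip.camera(n); cv2.imwrite(f"pics/{n}0.png",p[:,:,::-1]); np.save(f"{n}.npy",d)
    c=manip.calibration(n); print(n,np.round(c["pose"],2).tolist(),c["intrinsics"],c["k1"])
    if n!="wrist":
        for q in("bolt_top_left","bolt_top_middle","bolt_top_right","cap_grip_left","cap_grip_middle","cap_grip_right"):
            for r in manip.cut_out(q,n)[:4]:
                x,y=r["position"]; print(n,q,round(r["score"],2),np.round([x,y]),int(r["mask"].sum()),np.round(onplane(n,x,y,46)))
s=manip.read_state(); print(s)
a=cv2.imread("pics/scene0.png");cv2.imwrite("pics/scene1.png",cv2.resize(a,(800,600),interpolation=cv2.INTER_CUBIC))
E
```

```text
scene [[0.83, -0.4, 0.39, 901.31], [0.56, 0.59, -0.58, -395.07], [0.0, 0.7, 0.71, 706.25], [0.0, 0.0, 0.0, 1.0]] [[366.27243963   0.         251.65047155]
 [  0.         366.27243963 182.57845718]
 [  0.           0.           1.        ]] -0.09652800623002854
scene bolt_top_left 0.56 [268. 111.] 44 [399. 435.  46.]
scene bolt_top_left 0.47 [266. 150.] 59 [498. 270.  46.]
scene bolt_top_middle 0.59 [187. 216.] 92 [476. -33.  46.]
scene bolt_top_middle 0.4 [ 76. 238.] 82 [ 312. -226.   46.]
scene bolt_top_middle 0.19 [188. 224.] 1685 [492. -50.  46.]
scene bolt_top_right 0.69 [154. 285.] 103 [ 538. -206.   46.]
scene cap_grip_left 0.67 [270. 151.] 614 [510. 275.  46.]
scene cap_grip_left 0.65 [275. 115.] 449 [431. 426.  46.]
scene cap_grip_middle 0.93 [190. 218.] 892 [485. -33.  46.]
scene cap_grip_middle 0.69 [ 84. 243.] 984 [ 336. -224.   46.]
scene cap_grip_right 0.87 [157. 292.] 1410 [ 553. -214.   46.]
scene cap_grip_right 0.53 [215. 354.] 1944 [ 721. -243.   46.]
scene cap_grip_right 0.44 [192. 220.] 888 [493. -35.  46.]
side [[-0.95, 0.17, -0.26, 299.74], [-0.31, -0.57, 0.76, 8
[... 1384 characters left out ...]
     ]] 0.0182517318448295
{'clock': 0.75, 'joints': array([-1.26461073e+00,  2.99882504e-01,  1.52100886e+00, -1.79026091e-05,
        1.32069647e+00, -6.66268632e-02]), 'qd': array([0.00141503, 0.00041636, 0.00038946, 0.00016475, 0.00122481,
       0.00034168]), 'effort': array([ 1.72752345e-03, -5.31600451e+01, -3.52893090e+01,  7.08143483e-02,
        2.11484759e-02, -6.31215016e-05]), 'eef_pos': array([ 200.30820009, -512.21281522,  404.65142935]), 'eef_rot': array([3.14158901e+00, 1.76275774e-05, 3.72816893e-01]), 'wrist_force': array([-0.49384189,  0.15741608, -0.76873148]), 'moment': array([-0.0027335 ,  0.01729374, -0.02164044]), 'finger_force': 0.0, 'finger_gap': 93.93265916977232}
```

View pics/scene1.png

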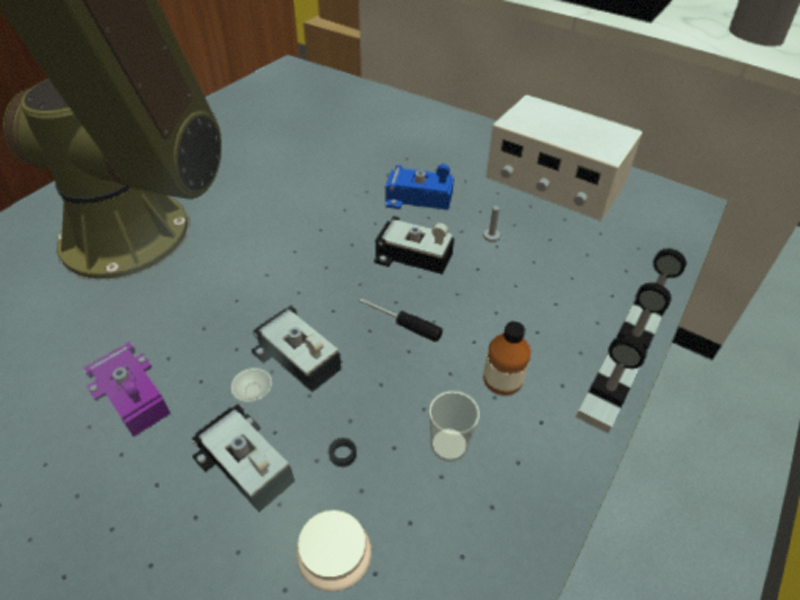

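View pics/side0.png

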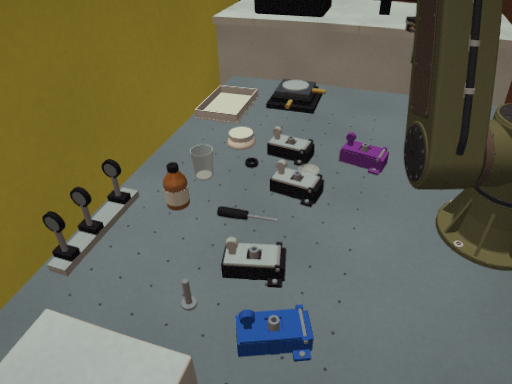

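The scene view shows three black-and-white anchors, in 800x600 pixels: left (415,240), middle (297,345) and right (242,455). The look-alikes are blue at (420,185) and purple at (125,385). I choose the black/white ones and measure them with depth from both cameras.

```bash
cat >> h.py <<'E'
def cloud(cam,d,cal=None):
    c=cal or manip.calibration(cam); K=np.array(c["intrinsics"],float); T=np.array(c["pose"])
    v,u=np.nonzero(d>0); z=d[v,u].astype(float)
    q=cv2.undistortPoints(np.stack([u,v],1).astype(float)[:,None],K,np.array([c["k1"],0,0,0],float))[:,0]
    return np.stack([q[:,0]*z,-q[:,1]*z,-z],1)@T[:3,:3].T+T[:3,3]
def anchor(P,c,dz=0):
    c=np.array(c,float); Q=P[np.hypot(*(P[:,:2]-c).T)<90]; Q=Q-[0,0,dz]
    pl=Q[(abs(Q[:,2]-46)<3)]; r=cv2.minAreaRect(pl[:,:2].astype(np.float32))
    t=Q[(Q[:,2]>54)&(Q[:,2]<95)]; n=len(t)
    _,lab,cen=cv2.kmeans(t[:,:2].astype(np.float32),2,None,(3,50,.1),5,cv2.KMEANS_PP_CENTERS)
    o=[]
    for k in(0,1):
        s=t[lab[:,0]==k]; o.append((len(s),np.round(s.mean(0),1),np.round(np.percentile(s[:,2],[5,50,98]),1)))
    return dict(rect=np.round(np.hstack([r[0],r[1],r[2]]),1),tops=o,platez=np.median(pl[:,2]))
E
python3 - <<'E'
from h import *
A=dict(left=(498,270),middle=(480,-33),right=(545,-206))
for n in("scene","side"):
    P=cloud(n,np.load(n+".npy"))
    for k,c in A.items():
        r=anchor(P,c); print(n,k,r["rect"],round(float(r["platez"]),1)); [print("   ",*o) for o in r["tops"]]
a=cv2.imread("pics/scene0.png")[120:330,100:310];cv2.imwrite("pics/crop1.png",cv2.resize(a,(600,600),interpolation=cv2.INTER_CUBIC))
E
```

```text
scene left [499.3 261.8 123.6  76.2   8.5] 46.5
    40 [498.4 263.8  59.6] [55.7 60.1 62.7]
    92 [543.  272.   74.1] [56.7 75.5 85.4]
scene middle [482.9 -29.9  78.6 121.   81.7] 46.1
    108 [525.7 -41.   76.4] [60.4 78.8 85.2]
    57 [479.3 -32.2  59.8] [56.1 60.4 62.7]
scene right [ 539.9 -212.8   77.1  122.8   76. ] 46.2
    78 [ 541.4 -209.5   59.6] [54.7 59.9 62.7]
    116 [ 587.3 -217.7   78.4] [65.  80.8 86.8]
side left [499.8 269.9 115.4  77.8  13.6] 45.2
    157 [539.8 281.4  74.1] [58.2 75.8 85.2]
    71 [496.7 269.6  58.8] [54.9 59.2 61.3]
side middle [478.3 -28.2  77.7 116.   80.8] 44.0
    92 [520.3 -30.2  71.7] [58.6 72.5 83.3]
    33 [476.5 -24.8  57.6] [55.6 57.6 59.7]
side right [ 538.1 -204.1   74.1  115.    80.8] 44.1
    70 [ 580.5 -208.2   70.7] [56.8 71.1 82.3]
    24 [ 537.1 -202.9   57. ] [54.4 57.1 59.5]
```

View pics/crop1.png

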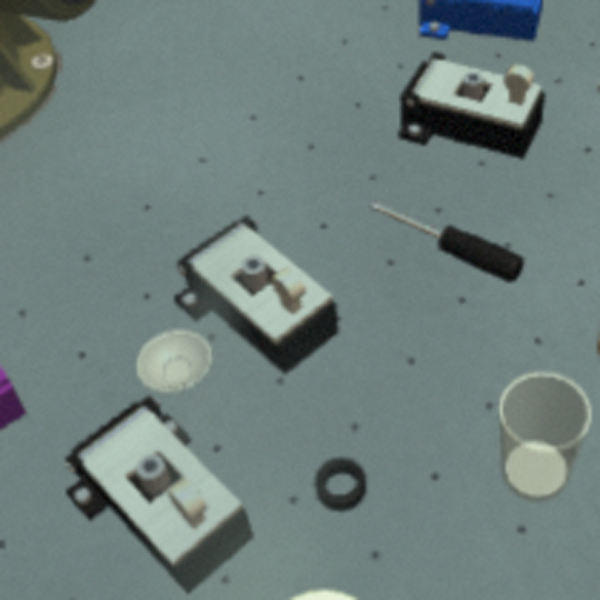

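The crop confirms it: anchors at crop pixels (475,90), (260,290) and (160,490), each with a white plate, steel bolt and disc. Heights match (60 for the bolts, about 85 for the disc tops). I'll fly over the right and middle anchors for wrist views on the way to the left one.

```bash
cat > look.py <<'E'
import sys; from h import *
c=manip.calibration("wrist"); p,d=manip.camera("wrist"); P=cloud("wrist",d,c)
cv2.imwrite(f"pics/w_{sys.argv[3]}.png",p[:,:,::-1])
r=anchor(P,(float(sys.argv[1]),float(sys.argv[2]))); print(r["rect"],r["platez"]); [print("   ",*o) for o in r["tops"]]
s=manip.read_state(); print(s["clock"],s["eef_pos"].round(1),s["eef_rot"].round(3),s["wrist_force"].round(2))
E
python3 -m creep '{"slide":[[4.2,3.8,-0.7],[4.2,3.8,-0.7],[4.2,3.8,-0.7],[4.2,3.8,-0.7],[4.2,3.8,-0.7],[4.2,3.8,-0.7],[4.2,3.8,-0.7],[4.2,3.8,-0.7]],"turn":[-0.07,-0.07,-0.07,-0.07,-0.07,-0.07,-0.07,-0.07],"claw":[0,0,0,0,0,0,0,0]}' 20
python3 -m creep '{"slide":[[0,0,0],[0,0,0]],"turn":[0,0],"claw":[0,0]}'
python3 look.py 540 -206 right
python3 -m creep '{"slide":[[-1.5,4.5,0],[-1.5,4.5,0],[-1.5,4.5,0],[-1.5,4.5,0],[0,0,0],[0,0,0]],"turn":[0,0,0,0,0,0],"claw":[0,0,0,0,0,0]}'
python3 look.py 478 -29 middle
python3 -m creep '{"slide":[[0.3,5.9,0],[0.3,5.9,0],[0.3,5.9,0],[0.3,5.9,0],[0.3,5.9,0],[0,0,0],[0,0,0]],"turn":[0.07,0.07,0.07,0.07,0.07,0,0],"claw":[0,0,0,0,0,0,0]}'
python3 look.py 498 267 left
```

```text
clock: 1.75
eef_pos: [537.5, -206.7, 348.5]
eef_rot: [3.141, -0.0, -0.19]
wrist_force: [0.9, -0.4, 0.7]
finger_gap: 17.3
finger_force: 0.0
clock: 2.0
eef_pos: [536.1, -208.4, 348.6]
eef_rot: [3.141, 0.0, -0.186]
wrist_force: [-0.1, -0.5, 0.8]
finger_gap: 0.8
finger_force: 0.0
[ 542.  -209.    77.6  116.2   80. ] 45.146923031636334
    384 [ 540.8 -208.4   59.2] [57.4 59.4 60.9]
    572 [ 585.8 -215.7   80.9] [74.6 81.9 84.6]
2.05 [ 535.8 -208.9  348.8] [ 3.141 -0.    -0.187] [ 0.07 -0.34 -0.39]
clock: 2.8
eef_pos: [476.3, -29.2, 349.1]
eef_rot: [3.141, -0.001, -0.188]
wrist_force: [0.3, -1.1, -0.6]
finger_gap: 0.4
finger_force: 0.0
[481.  -30.6  77.9 115.9  80. ] 45.11540724815188
    378 [479.9 -29.9  59.3] [57.5 59.5 60.8]
    561 [525.1 -37.3  80.9] [74.7 81.8 84.5]
2.85 [476.4 -29.4 348.9] [ 3.141e+00 -1.000e-03 -1.890e-01] [ 0.82 -0.3   0.33]
clock: 3.72
eef_pos: [491.9, 265.7, 348.3]
eef_rot: [3.141, 0.001, 0.161]
wrist_force: [-0.4, -0.1, 0.0]
finger_gap: 0.8
finger_force: 0.0
[500.8 266.8 115.9  77.8  12.2] 45.15103166110856
    389 [499.3 266.7  59.2] [57.7 59.3 60.8]
    572 [543.8 276.7  81. ] [74.8 82.  84.6]
3.775 [491.9 265.3 348.5] [3.141 0.    0.161] [-0.36 -0.46  0.42]
```

All three bolts read 59–60 mm high and discs 45 mm away; they lie at L (499,267), M (480,−30) and R (540,−208). Next I tap the left one.

```bash

python3 -m creep '{"slide":[[0.7,0.1,-4],[0,0,-4.2],[0,0,0],[0,0,-0.3]],"turn":[0.05,0,0,0],"claw":[0,0,0,0]}' 20
python3 -m creep '{"slide":[[0,0,-0.2],[0,0,0]],"turn":[0,0],"claw":[0,0]}'
python3 -m creep '{"slide":[[0,0,-0.15],[0,0,0]],"turn":[0,0],"claw":[0,0]}'
```

```text
clock: 4.28
eef_pos: [499.0, 267.2, 265.5]
eef_rot: [-3.141, -0.002, 0.211]
wrist_force: [-0.6, 0.6, -0.0]
finger_gap: 0.2
finger_force: 0.0
clock: 4.53
eef_pos: [498.4, 267.8, 262.6]
eef_rot: [-3.141, -0.001, 0.213]
wrist_force: [0.1, -0.1, -0.6]
finger_gap: 0.5
finger_force: 0.0
clock: 4.78
eef_pos: [498.3, 267.8, 260.2]
eef_rot: [-3.142, -0.0, 0.213]
wrist_force: [-0.7, -0.2, 0.2]
finger_gap: 0.6
finger_force: 0.0
```

```bash

python3 -m creep '{"slide":[[0,0,-0.15],[0,0,0]],"turn":[0,0],"claw":[0,0]}'
python3 -m creep '{"slide":[[0,0,-0.1],[0,0,0]],"turn":[0,0],"claw":[0,0]}'
```

```text
clock: 5.03
eef_pos: [498.4, 267.9, 259.3]
eef_rot: [-3.141, -0.001, 0.213]
wrist_force: [-1.9, -1.0, 7.7]
finger_gap: 0.2
finger_force: 3.5
clock: 5.28
eef_pos: [498.4, 267.9, 259.1]
eef_rot: [-3.141, -0.001, 0.213]
wrist_force: [-6.1, -1.6, 16.0]
finger_gap: 0.6
finger_force: 8.0
```

16 N and no sinking, so the left bolt is tight. On to the middle.

```bash

python3 -m creep '{"slide":[[0,0,5.5],[-0.4,-5.9,0],[-0.4,-5.9,0],[-0.4,-5.9,0],[-0.4,-5.9,0],[-0.4,-5.9,0],[0,-0.2,0],[0,0,0]],"turn":[0,-0.08,-0.08,-0.08,-0.08,-0.06,0,0],"claw":[0,0,0,0,0,0,0,0]}'
```

```text
clock: 6.28
eef_pos: [478.4, -29.1, 312.6]
eef_rot: [-3.141, 0.0, -0.167]
wrist_force: [0.4, 0.1, -0.8]
finger_gap: 0.5
finger_force: 0.0
```

```bash

python3 -m creep '{"slide":[[0.1,0,-4.8],[0,0,0],[0,0,-0.3],[0,0,0]],"turn":[0,0,0,0],"claw":[0,0,0,0]}'
python3 -m creep '{"slide":[[0,0,-0.15],[0,0,0]],"turn":[0,0],"claw":[0,0]}'
python3 -m creep '{"slide":[[0,0,-0.1],[0,0,0]],"turn":[0,0],"claw":[0,0]}'
```

```text
clock: 6.78
eef_pos: [479.6, -28.8, 262.8]
eef_rot: [-3.142, -0.001, -0.166]
wrist_force: [-0.2, 0.1, -1.1]
finger_gap: 0.4
finger_force: 0.0
clock: 7.02
eef_pos: [479.3, -29.2, 260.5]
eef_rot: [-3.142, -0.0, -0.167]
wrist_force: [0.3, 0.1, 0.9]
finger_gap: 0.4
finger_force: 0.0
clock: 7.28
eef_pos: [479.4, -29.2, 259.3]
eef_rot: [-3.142, -0.0, -0.167]
wrist_force: [-0.4, -0.2, 2.9]
finger_gap: 0.6
finger_force: 1.5
```

```bash

python3 -m creep '{"slide":[[0,0,-0.1],[0,0,0]],"turn":[0,0],"claw":[0,0]}'
python3 -m creep '{"slide":[[0,0,-0.1],[0,0,0]],"turn":[0,0],"claw":[0,0]}'
```

```text
clock: 7.52
eef_pos: [479.5, -29.3, 259.1]
eef_rot: [3.142, -0.001, -0.167]
wrist_force: [-5.0, 0.3, 15.2]
finger_gap: 0.7
finger_force: 7.4
clock: 7.78
eef_pos: [479.6, -29.2, 258.9]
eef_rot: [-3.142, -0.001, -0.167]
wrist_force: [-9.5, 1.0, 25.8]
finger_gap: 0.2
finger_force: 13.0
```

The middle bolt is tight too (26 N). On to the right.

```bash

python3 -m creep '{"slide":[[0,0,5.5],[1.5,-4.5,0],[1.5,-4.5,0],[1.5,-4.5,0],[1.5,-4.4,0],[0,0,0],[0,0,-4.9],[0,0,0]],"turn":[0,0,0,0,0,0,0,0],"claw":[0,0,0,0,0,0,0,0]}'
```

```text
clock: 8.78
eef_pos: [538.6, -207.3, 260.4]
eef_rot: [-3.14, 0.006, -0.167]
wrist_force: [-0.8, 0.4, 0.4]
finger_gap: 0.2
finger_force: 0.0
```

```bash

python3 -m creep '{"slide":[[0.1,0,0],[0,0,-0.1],[0,0,0]],"turn":[0,0,0],"claw":[0,0,0]}'
python3 -m creep '{"slide":[[0,0,-0.1],[0,0,0]],"turn":[0,0],"claw":[0,0]}'
python3 -m creep '{"slide":[[0,0,-0.1],[0,0,0]],"turn":[0,0],"claw":[0,0]}'
```

```text
clock: 9.15
eef_pos: [540.4, -208.1, 263.1]
eef_rot: [3.141, -0.001, -0.167]
wrist_force: [-0.5, -0.4, -0.4]
finger_gap: 0.3
finger_force: 0.0
clock: 9.4
eef_pos: [540.3, -208.2, 261.2]
eef_rot: [3.142, -0.0, -0.167]
wrist_force: [0.3, -0.4, -0.3]
finger_gap: 0.7
finger_force: 0.0
clock: 9.65
eef_pos: [540.3, -208.2, 260.0]
eef_rot: [-3.142, 0.0, -0.167]
wrist_force: [-0.6, -0.9, 0.8]
finger_gap: 0.7
finger_force: 0.0
```

```bash

python3 -m creep '{"slide":[[0,0,-0.15],[0,0,0]],"turn":[0,0],"claw":[0,0]}'
python3 -m creep '{"slide":[[0,0,-0.15],[0,0,0]],"turn":[0,0],"claw":[0,0]}'
```

```text
clock: 9.9
eef_pos: [540.3, -208.2, 258.5]
eef_rot: [-3.142, 0.0, -0.167]
wrist_force: [-0.4, -0.5, 0.5]
finger_gap: 0.9
finger_force: 0.0
clock: 10.15
eef_pos: [540.3, -208.2, 257.0]
eef_rot: [-3.142, 0.0, -0.167]
wrist_force: [-0.2, -0.9, 0.6]
finger_gap: 0.7
finger_force: 0.0
```

```bash

python3 -m creep '{"slide":[[0,0,-0.2],[0,0,0]],"turn":[0,0],"claw":[0,0]}'
python3 -m creep '{"slide":[[0,0,-0.15],[0,0,0]],"turn":[0,0],"claw":[0,0]}'
```

```text
clock: 10.4
eef_pos: [540.3, -208.2, 255.0]
eef_rot: [-3.142, 0.0, -0.167]
wrist_force: [-0.4, 0.1, 0.6]
finger_gap: 0.8
finger_force: 0.0
clock: 10.65
eef_pos: [540.3, -208.2, 253.5]
eef_rot: [-3.142, 0.0, -0.167]
wrist_force: [-0.4, 0.1, 0.3]
finger_gap: 0.5
finger_force: 0.0
```

```bash

python3 -m creep '{"slide":[[0,0,-0.1],[0,0,0]],"turn":[0,0],"claw":[0,0]}'
python3 -m creep '{"slide":[[0,0,-0.05],[0,0,0]],"turn":[0,0],"claw":[0,0]}'
```

```text
clock: 10.9
eef_pos: [540.4, -208.2, 253.2]
eef_rot: [3.141, -0.0, -0.167]
wrist_force: [-1.8, 1.5, 6.8]
finger_gap: 0.8
finger_force: 3.2
clock: 11.15
eef_pos: [540.4, -208.2, 253.1]
eef_rot: [3.141, -0.001, -0.167]
wrist_force: [-5.2, 2.1, 10.8]
finger_gap: 0.4
finger_force: 5.4
```

The right bolt has sunk 6 mm (contact now at 54 mm, 10.8 N). Now I lift, open slightly, and go over its disc at about (585,−216).

```bash

python3 -m creep '{"slide":[[0,0,5.5],[0,0,1],[4.4,-0.8,0],[0,0,0],[0,0,0]],"turn":[0,0,0,0,0],"claw":[0,0.5,0.5,0.5,0.5]}' 15
python3 look.py 541 -208 r2
python3 -m creep '{"slide":[[0,0,-3],[0,0,-2],[0,0,0]],"turn":[0,0,0],"claw":[0.5,0.5,0.5]}'
```

```text
clock: 11.78
eef_pos: [583.9, -216.1, 316.2]
eef_rot: [-3.141, 0.002, -0.167]
wrist_force: [-0.6, 0.1, -0.1]
finger_gap: 36.8
finger_force: 0.0
[ 542.1 -208.9   72.7  116.4   80.6] 45.16914600079164
    660 [ 587.7 -216.1   80.6] [73.2 81.9 84.5]
    44 [ 540.4 -209.1   54.4] [54.  54.3 54.9]
11.825 [ 583.8 -216.1  316.5] [-3.141e+00  1.000e-03 -1.670e-01] [ 0.24  0.71 -1.51]
clock: 12.2
eef_pos: [583.9, -216.1, 265.7]
eef_rot: [-3.141, 0.003, -0.167]
wrist_force: [-0.1, -0.4, 0.6]
finger_gap: 46.6
finger_force: 0.0
```

View pics/w_r2.png

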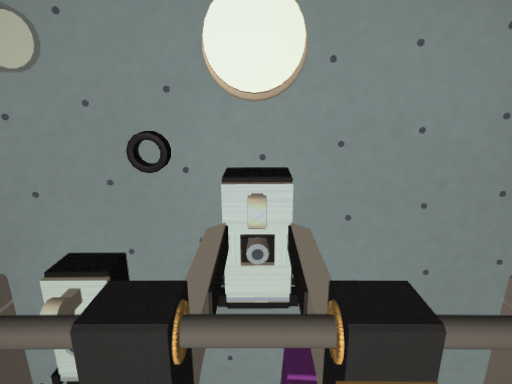

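The view shows the right cap's disc at (257,210) and the bolt at (257,252), centred between the fingers; the bolt top reads 54 mm, so it has sunk. Next I descend and close.

```bash

python3 -m creep '{"slide":[[0.1,0,-1.0],[0,0,-0.3],[0,0,0],[0,0,0],[0,0,0],[0,0,0],[0,0,0]],"turn":[0,0,0,0,0,0,0],"claw":[0.5,0.5,0.5,0,0,0,0]}' 15
```

```text
clock: 13.08
eef_pos: [585.4, -215.8, 254.2]
eef_rot: [-3.14, -0.0, -0.167]
wrist_force: [-0.2, 1.1, 0.8]
finger_gap: 13.8
finger_force: 15.0
```

```bash

python3 -m creep '{"slide":[[-0.35,0.05,0.9],[-0.4,0.1,0.9],[-0.5,0.1,0.85],[-0.6,0.1,0.8],[0,0,0]],"turn":[0,0,0,0,0],"claw":[0,0,0,0,0]}'
python3 -m creep '{"slide":[[-0.7,0.1,0.7],[-0.7,0.1,0.7],[-0.8,0.15,0.55],[-0.8,0.15,0.5],[0,0,0],[0,0,0]],"turn":[0,0,0,0,0,0],"claw":[0,0,0,0,0,0]}'
python3 -m creep '{"slide":[[0,0,0],[0,0,0],[0,0,0],[0,0,0]],"turn":[0,0,0,0],"claw":[0,0,0,0]}'
python3 - <<'E'
from h import *
a,_=manip.camera("wrist");b,_=manip.camera("side")
cv2.imwrite("pics/end.png",np.hstack([cv2.resize(a,(400,300)),cv2.resize(b[90:210,210:370],(400,300),interpolation=cv2.INTER_CUBIC)])[:,:,::-1])
E
```

```text
clock: 13.7
eef_pos: [566.3, -212.5, 289.4]
eef_rot: [-3.141, 0.0, -0.167]
wrist_force: [-0.2, 4.7, -0.6]
finger_gap: 14.2
finger_force: 15.0
clock: 14.45
eef_pos: [536.9, -207.7, 313.4]
eef_rot: [-3.142, -0.0, -0.167]
wrist_force: [0.9, 4.8, -1.1]
finger_gap: 13.7
finger_force: 15.0
clock: 14.95
eef_pos: [537.0, -207.7, 313.4]
eef_rot: [-3.142, -0.0, -0.167]
wrist_force: [0.9, 5.5, 0.2]
finger_gap: 13.7
finger_force: 15.0
```

View pics/end.png

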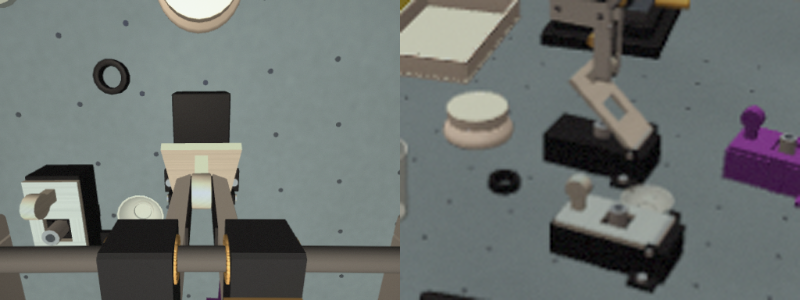

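The left half shows the disc between the fingers at (203,190). The right half shows the cap swung up about 45° at (610,105), with the middle cap still shut at (615,215). The TCP moved −49 mm back along the cap and +59 mm up, which matches 0.8 rad.

```bash
python3 -c "
from cell import manip
print(manip.sign_off())"
```

```text
the job is handed in; nothing more can be done
None
```

I tapped the bolts left, middle, right; the right one sank 6 mm, and I handed in holding its cap open at about 0.8 rad (45°), with no verdict returned.

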